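Raise the window of the board-cleaning cabinet

TASK

The sliding window of the clear extraction cabinet is nearly shut. Push it smoothly up from beneath its lip, with the fingers and without pinching the lip, until the lip is level with the black height pointer on the right-hand post; then draw the hand clear of everything and leave the window standing there. Leave the board, bottle, cans and other things on the bench where they are.

Things in the scene. Friction and masses are not known exactly. Their poses are not given: they have to be found in the camera images.
- lip (a point): middle of the front edge of the window's lip: a level aluminium ledge at the window's foot, 380 mm wide, 46 deep, underside 5 mm below this point, top 5 mm above. x points level into the cabinet (fingers come from -x), y left along the lip, z up. Below the lip all is free to 46 mm behind its edge, where the 45 mm high base begins; above it only the window
- sash (a joint): height of the sliding window above its lowest position, m (0 to 0.25), growing upward; at 0 the lip's underside is 85 mm above the bench. It moves straight up and down; hidden counterweights balance its 0.8 to 1 kg, so it resists mainly by friction, 2 to 6 N when pushed slowly, and stays where it is left
- pointer_tip (a point): tip of the black cone of the height pointer, a black clip 18 mm high, 34 wide on the front of the cabinet's right-hand (-y) post. The cone points level at the lip's right end; the lip is to come level with it (same height as the point lip). The tip is 36 mm behind the line of the lip's front edge and about 1 mm beyond the lip's right end
- cabinet: clear-walled bench extraction cabinet, 460 wide, 290 deep, chamber 365 high, front posts with the window's tracks about 600 high; fixed. Origin: middle of its underside; x points from its front (the robot's side, with the window) to its back. The lip's front edge lies 184 mm ahead of the origin. An extract pipe leaves its left side
- spray_can: upright white aerosol can, diameter 65, 195 high, loose; origin under its centre. It stands close in front of the lip, about 130 mm to the left or right of its middle or at its middle. Leave it alone
- trigger_bottle: upright white trigger spray bottle, diameter 76, 243 high, its head reaching 66 mm from the axis, loose; origin under its centre. It stands close in front of the lip at another of the same three places. Leave it alone
- board: green circuit board lying flat on the bench, 85 x 110, at most 14 high, loose; origin under its centre. It lies in front of the lip at the third of these places, where the fingers can pass above it. Leave it alone
- spray_can_2: upright blue aerosol can, diameter 65, 195 high, loose, beside the cabinet's left side; origin under its centre. Leave it alone
- meter: black hand-held meter lying flat, 190 x 96, 45 high, loose, beside the cabinet's right side; origin under its centre. Leave it alone
- parts_bin: open blue parts bin 150 x 110, 75 high, loose, on the right of the bench; origin under its centre. Leave it alone
- screwdriver: screwdriver lying on the bench at the left, loose. Leave it alone

How it is judged:
On the way:
1. the window has been pushed up to within 40 mm of the pointer by the fingers, which are beneath the lip (z of lip in the frame of pointer_tip above -0.04 m and (contact force between the fingers and sash_c0 above 0.5 N or contact force between the fingers and sash_c3 above 0.5 N)), for 0.05 s.
At the end, for the whole second after the job is handed in: the lip is level with the pointer's tip within 8 mm, the window is at rest and nothing is touched (z of lip in the frame of pointer_tip between -0.008 and 0.008 m and velocity of joint sash between -0.005 and 0.005 m/s).
It fails at once if the lip is pinched between the fingers (pressed from above and from below at once) ((contact force between the fingers and sash_c0 above 0.5 N or contact force between the fingers and sash_c3 above 0.5 N) and contact force between the fingers and sash_c1 above 0.5 N).
It fails at once if the window is flung (faster than 0.4 m/s) (velocity of joint sash above 0.4 m/s or velocity of joint sash below -0.4 m/s).
It fails at once if a can, the bottle, the board, the meter, the bin or the screwdriver is shifted by more than 20 mm (lifted included) (distance of any of spray_can, trigger_bottle, board, spray_can_2, meter, parts_bin, screwdriver from where it was at the start of the episode above 0.02 m).
It fails at once if a can or the bottle is tipped over (angle between any of spray_can, trigger_bottle, spray_can_2's own z axis and vertical above 0.3 rad).
It also fails if it takes over 42 s, if anything falls off the work surface, if the arm or the gripper's body presses on something with over 40 N, if the wrist force passes 120 N, or if a joint passes its speed limit or range.

ROBOT

A 6-joint arm with a two-finger parallel gripper is mounted at the origin on the work surface. World frame = base frame: x ahead of the robot, y to its left, z up, the work surface at z = 0. Lengths are in m, angles in rad, forces in N, time in s.
With the tool pointing down it reaches from about 0.375 to 0.9 m from the base axis. Payload 3.1 kg.
Tool frame: the origin (TCP) lies midway between the tips of the shut fingers; the grasp point (between the pads) lies 19 mm behind it; y points along the fingers, x is the direction in which the jaws open and shut, and the axes are right-handed (so a half turn about y gives the same grasp; the last joint's range is limited). The gripper opens to 87 mm and grips with 3 to 60 N. Pads are 19 mm wide; open, the fingers measure 117 mm over their backs; the gripper's body (75 mm by 190 mm) begins 51 mm behind the grasp point.
Start: joints at [-1.427, 0.527, 1.433, -0, 1.181, -0.178], TCP at [0.198, -0.593, 0.223] pointing down, gripper open.
Joint ranges: [-3.08, 3.08], [-0.75, 2.2], [0.22, 2.44], [-1.43, 4.57], [0, 2.65], [-2.85, 2.85]. Speed limits (rad/s): [2.79, 2.79, 3.14, 3.14, 3.14, 3.14].

INTERFACE

Orientations are given as a unit quaternion [x, y, z, w].
In Python, from rig import * gives the robot as it stands.
- The arm moves only by the tool jog_arm, never from a script. Its argument "series" is a list of rows, each a list of 7 numbers: the shift along the tool's x, y, z in mm, then the turn, a rotation vector about the tool's x, y, z in rad, then the gripper's target within -1 to 1 (shut at 1, half-way at 0, fully open at -1). A call has 1 to 20 rows; each row is the pose to reach, as a shift and turn from the pose commanded when the call began, along the tool's axes at that moment; what a row does not reach only later rows make up. A row lasts 1/8 s, in which the tool goes at most 62.5 mm and 10.7 degrees, less where a joint would pass 70% of its speed; a pose out of reach is approached as far as the arm can. A call with a gripper value outside its range is refused whole. The fingers move at their own pace and stop on an object; "grip_force" is the grip in N (left out, the last holds). Time passes only in rows, so rows that repeat a pose let the fingers close. It gives the time, the measured TCP pose, the force and the opening at its end, in the units of the state.
- get_obs(): the state, without advancing time (a new reading comes with each control period).
- camera(name): name is "scene" or "top" or "wrist"; returns a dict with "img" (480x640x3 uint8, red, green, blue), "depth" (480x640 float32, m along the optical axis (not along the pixel's ray), 0 where there is no reading), "camera_matrix" (3x3 intrinsics, pixels), "rvec" (rotation vector, rad) and "tvec" (3), from world to camera coordinates, as OpenCV has them. Camera axes: x right, y down, z forward; pixel columns grow to the right and rows downward; lengths in m; the calibration is good to about 2 mm. A picture is of the moment at which its call begins.
- hand_in(): hands the job in, once; it reports no verdict.
The state is a dict: "time": time; "q": joint angles; "joint_velocities": joint speeds; "joint_torque": joint torques, N m; "position": TCP position; "tool_rot": TCP orientation; "ft_force": force on the tool from outside, world axes, zero at the start; "moment": the same for the moment, N m; "grip_width": finger opening in m.
Only numpy, scipy, OpenCV 4.12 (cv2) and the standard library are available. Lean on these libraries where they do the work, as an engineer would, in place of code of your own. Each camera call takes 0.05 s, during which the arm holds its last target.

## Working session

There is one attempt and no reset: what is moved stays moved. The work goes in short steps, Python scripts to look and compute and a tool call to move; the robot and the scene stay as the last step left them, time stands still between calls to the robot, and variables do not carry over. Pictures are saved under pics/ and viewed, and the job is handed in when it is done.

Besides the shell and the picture viewer there is one more tool, called after "Request:" as a command line: name --pt "numbers of a row" for each row, then --argument value for the rest. jog_arm: Moves the arm, as the interface text tells. Its arguments: {"type":"object","properties":{"series":{"type":"array","items":{"type":"array","items":{"type":"number"}}},"grip_force":{"type":"number"}},"required":["series"]}

```bash
mkdir -p pics; ls; python3 - <<'E'
from rig import *
import cv2,pickle
o=get_obs();print({k:o[k] for k in('time','position','tool_rot','grip_width','ft_force')})
for n in('scene','top'):
    c=camera(n);pickle.dump(c,open(f'{n}0.pkl','wb'))
    cv2.imwrite(f'pics/{n}0.png',c['img'][:,:,::-1])
    print(n,c['camera_matrix'],c['rvec'],c['tvec'])
E
```

```text
pics
{'time': 0.0, 'position': array([ 0.19816864, -0.59199315,  0.22158365]), 'tool_rot': array([-0.57328254,  0.4136971 , -0.4126541 ,  0.57438527]), 'grip_width': 0.08718350757869234, 'ft_force': array([ 0.06276307,  0.31694298, -0.02052711])}
scene [[467.93641757   0.         320.87187662]
 [  0.         467.93641757 244.54861514]
 [  0.           0.           1.        ]] [ 1.52879    -2.45586115  0.48857122] [0.27130642 0.50507274 1.19873417]
top [[536.82885659   0.         316.63322207]
 [  0.         536.82885659 245.32078749]
 [  0.           0.           1.        ]] [ 2.1774812  -2.23593837  0.07364536] [0.0180521  0.52075183 1.2520112 ]
```

View pics/scene0.png

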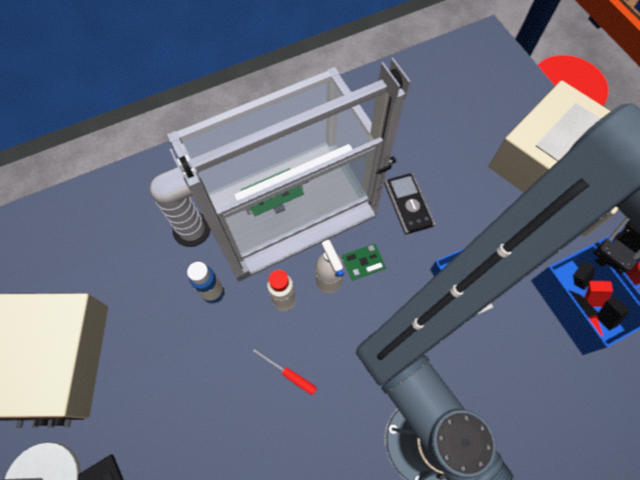

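View pics/top0.png

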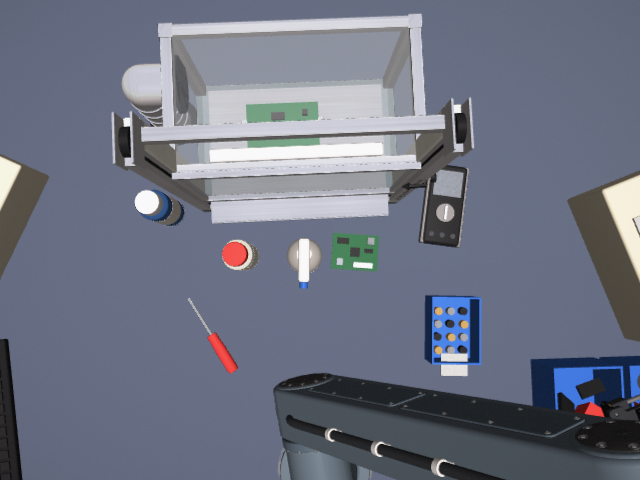

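Top view: lip is at rows 195–221, cols 212–388. The red-capped can is at its left (238,255), the bottle at its middle (304,255) and the board at its right (355,252). The black pointer is near (410,187). Next I zoom in and measure.

```bash
cat > h.py <<'E'
import numpy as np,cv2,pickle
from scipy.spatial.transform import Rotation as R
def ld(n): return pickle.load(open(n+'.pkl','rb'))
def cam(c):
    Rm=cv2.Rodrigues(np.array(c['rvec'],float))[0];t=np.array(c['tvec'],float).ravel();return Rm,-Rm.T@t
def ray(c,u,v):
    Rm,o=cam(c);d=Rm.T@np.linalg.inv(c['camera_matrix'])@np.array([u,v,1.]);return o,d
def onz(c,u,v,z):
    o,d=ray(c,u,v);return o+d*(z-o[2])/d[2]
def dep(c,u,v):
    o,d=ray(c,u,v);return o+d*c['depth'][int(round(v)),int(round(u))]
def proj(c,p):
    return cv2.projectPoints(np.array(p,float).reshape(-1,1,3),np.array(c['rvec'],float),np.array(c['tvec'],float),c['camera_matrix'],None)[0].reshape(-1,2)
def tri(c1,p1,c2,p2):
    o1,d1=ray(c1,*p1);o2,d2=ray(c2,*p2);d1/=np.linalg.norm(d1);d2/=np.linalg.norm(d2)
    s=np.linalg.lstsq(np.c_[d1,-d2],o2-o1,rcond=None)[0];a=o1+s[0]*d1;b=o2+s[1]*d2
    return (a+b)/2,np.linalg.norm(a-b)
E
python3 - <<'E'
from h import *
print(R.from_quat([-0.57328254,0.4136971,-0.4126541,0.57438527]).as_matrix().round(3))
t=ld('top0');s=ld('scene0')
for p in[(213,221),(388,213),(300,212),(212,203)]:print(p,onz(t,*p,.09),dep(t,*p))
a=t['img'][150:260,340:480];b=s['img'][130:280,300:440]
cv2.imwrite('pics/tz.png',cv2.resize(a,None,fx=5,fy=5,interpolation=2)[:,:,::-1])
cv2.imwrite('pics/sz.png',cv2.resize(b,None,fx=4,fy=4,interpolation=2)[:,:,::-1])
for n,p in dict(can=(235,254),bot=(304,245),board=(355,252)).items():print(n,dep(t,*p))
E
```

```text
[[ 0.317 -0.     0.948]
 [-0.948  0.002  0.317]
 [-0.002 -1.     0.   ]]
(213, 221) [0.57704963 0.23301091 0.09      ] [0.57359002 0.22691447 0.12551015]
(388, 213) [ 0.58512243 -0.15465927  0.09      ] [ 0.59419554 -0.16819642  0.0029592 ]
(300, 212) [0.59221241 0.04066391 0.09      ] [0.58830895 0.04033337 0.12541388]
(212, 203) [0.61701213 0.23450253 0.09      ] [0.61234876 0.22835348 0.12555589]
can [0.49925299 0.17208289 0.19576779]
bot [0.51153016 0.03317631 0.2410307 ]
board [ 0.50304937 -0.08603707  0.00883941]
```

View pics/tz.png

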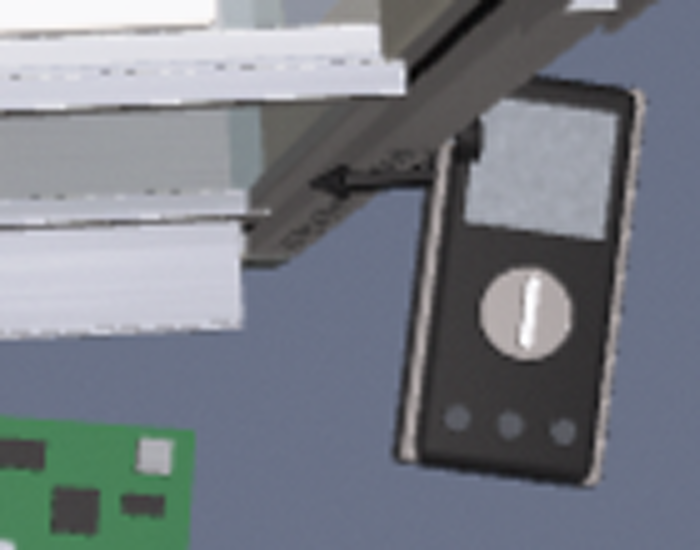

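View pics/sz.png

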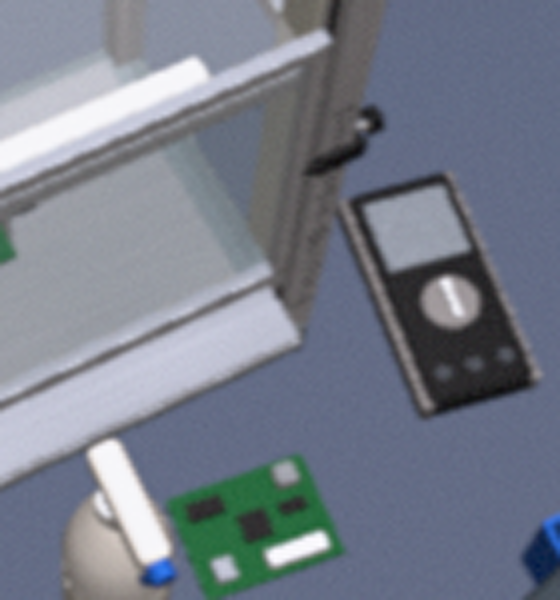

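```bash
python3 - <<'E'
from h import *
t=ld('top0');s=ld('scene0')
p,e=tri(t,(402.4,186.4),s,(376.5,172.75));print('tip',p,e)
# lip front-right upper corner both views
print('lipR',tri(t,(388.5,215.5),s,(300+299/4,130+341/4)), onz(t,388.5,215.5,.125))
L=[onz(t,u,v,.125) for u,v in[(213,221.5),(388.5,215.5)]]
print(L);d=L[1]-L[0];print('len',np.linalg.norm(d),'yaw',np.degrees(np.arctan2(d[0],-d[1])))
# lip top by depth plane
m=[dep(t,u,v) for u in range(225,385,8) for v in(205,208,211)]
print(np.median([q[2] for q in m]),np.std([q[2] for q in m]))
hsv=cv2.cvtColor(t['img'],cv2.COLOR_RGB2HSV)
g=cv2.inRange(hsv,(40,80,40),(85,255,255))[225:280,320:390]
c=max(cv2.findContours(g,0,2)[0],key=cv2.contourArea);r=cv2.minAreaRect(c);print(r,onz(t,r[0][0]+320,r[0][1]+225,.008))
print('bottle depth pts',[dep(t,u,255) for u in range(286,326,4)])
print('nozzle',dep(t,304,286), dep(t,304,240))
E
```

```text
tip [ 0.61113981 -0.15093438  0.29947831] 0.0017401175227081016
lipR (array([ 0.57624678, -0.14940011,  0.12612921]), np.float64(0.0012507122502065998)) [ 0.57603899 -0.15011628  0.125     ]
[array([0.57256566, 0.22702117, 0.125     ]), array([ 0.57603899, -0.15011628,  0.125     ])]
len 0.3771534467199609 yaw 0.52766285111326
0.1254071748826262 0.0021835873564205483
((34.37396240234375, 26.72248649597168), (46.04762649536133, 35.58778762817383), 4.184916019439697) [ 0.50377207 -0.08465157  0.008     ]
bottle depth pts [array([ 0.50071411,  0.07754268, -0.00612374]), array([0.49533003, 0.06293939, 0.16313927]), array([0.49464525, 0.05431921, 0.17862465]), array([0.49261919, 0.04524736, 0.23912329]), array([0.49228176, 0.03750283, 0.24362942]), array([0.49224869, 0.02982541, 0.23788944]), array([0.49278779, 0.02191863, 0.21257036]), array([0.49352106, 0.0135295 , 0.1802451 ]), array([0.49393924, 0.00488754, 0.15836374]), array([ 0.4982114 , -0.00805903,  0.00213579])]
nozzle [0.43277057 0.03520309 0.24253898] [0.52127833 0.03293266 0.23931206]
```

Request:
jog_arm --pt "0 -40 0 0 0 0 1" --pt "0 -80 0 0.15 0 0 1" --pt "0 -100 0 0.3 0 0 1" --pt "0 -100 0 0.45 0 0 1" --pt "0 -100 0 0.6 0 0 1" --grip_force 20

```text
time: 0.72
position: [0.198, -0.5929, 0.3232]
tool_rot: [-0.378, 0.271, -0.518, 0.718]
ft_force: [0.6, 0.4, -0.8]
grip_width: 0.0449
```

```bash
python3 - <<'E'
from rig import *
o=get_obs();print(o['time'],o['q'].round(3),o['position'].round(4),o['tool_rot'].round(3),o['grip_width'])
from h import *
print(R.from_quat(o['tool_rot']).as_matrix().round(3))
E
```

```text
0.725 [-1.691  0.515  1.316  0.54   1.593 -0.51 ] [ 0.198  -0.5929  0.3232] [-0.378  0.271 -0.518  0.718] 0.04489597702392918
[[ 0.317  0.539  0.78 ]
 [-0.948  0.179  0.262]
 [ 0.002 -0.823  0.568]]
```

```bash
cat > plan.py <<'E'
from rig import *
from h import *
def st():
    o=get_obs();print('t',round(o['time'],2),'q',o['q'].round(3),'p',o['position'].round(4),'gw',round(o['grip_width'],4),'F',o['ft_force'].round(1));return o
def to(pos,az,el=0.):
    """tool pointing azimuth az deg, elevation el deg, z axis up, x horizontal right"""
    o=get_obs();Rm=R.from_quat(o['tool_rot']).as_matrix();a,e=np.radians([az,el])
    y=np.array([np.cos(a)*np.cos(e),np.sin(a)*np.cos(e),np.sin(e)]);x=np.array([np.sin(a),-np.cos(a),0]);z=np.cross(x,y)
    T=np.c_[x,y,z]
    print('shift',(Rm.T@(np.array(pos)-o['position'])*1000).round(1),'rot',R.from_matrix(Rm.T@T).as_rotvec().round(3))
E
python3 - <<'E'
from plan import *
st()
to([0.30,-0.55,0.33],18,0)
E
```

```text
t 0.72 q [-1.691  0.515  1.316  0.54   1.593 -0.51 ] p [ 0.198  -0.5929  0.3232] gw 0.0449 F [ 0.6  0.4 -0.8]
shift [-8.4 57.1 94.7] rot [ 0.967  0.006 -0.007]
```

Request:
jog_arm --pt "0 10 20 0.15 0 0 1" --pt "0 20 40 0.3 0 0 1" --pt "0 35 60 0.45 0 0 1" --pt "0 50 80 0.6 0 0 1" --pt "-8 57 95 0.75 0 0 1" --pt "-8 57 95 0.9 0 0 1" --pt "-8 57 95 0.967 0.006 -0.007 1"

```text
time: 1.6
position: [0.3005, -0.5499, 0.3273]
tool_rot: [0.002, 0.002, -0.588, 0.809]
ft_force: [-0.7, 0.1, 0.0]
grip_width: 0.0004
```

```bash
python3 - <<'E'
from plan import *
st()
to([0.40,-0.3,0.35],10,0)
t=ld('top0')
for n,p,z in[('binTL',(426,295),.075),('binBL',(426,364),.075),('binTR',(480,297),.075),('metTL',(433,165),.04),('metBL',(420,243),.04),('metTR',(467,170),.04),('metBR',(458,247),.04),('screw',(237,372),.01)]:print(n,onz(t,*p,z).round(3))
E
```

```text
t 1.6 q [-1.729  0.813  1.512  1.235  1.908 -0.805] p [ 0.3005 -0.5499  0.3273] gw 0.0004 F [-0.7  0.1  0. ]
shift [-207.2  171.7   21.5] rot [ 0.    -0.006 -0.139]
binTL [ 0.401 -0.236  0.075]
binBL [ 0.248 -0.23   0.075]
binTR [ 0.393 -0.357  0.075]
metTL [ 0.7   -0.271  0.04 ]
metBL [ 0.519 -0.234  0.04 ]
metTR [ 0.686 -0.35   0.04 ]
metBR [ 0.507 -0.322  0.04 ]
screw [0.231 0.197 0.01 ]
```

Request:
jog_arm --pt "-40 35 5 0 0 -0.03 1" --pt "-80 70 10 0 0 -0.06 1" --pt "-125 105 15 0 0 -0.09 1" --pt "-165 140 20 0 0 -0.12 1" --pt "-207 172 21 0 -0.006 -0.139 1" --pt "-207 172 21 0 -0.006 -0.139 1"

```text
time: 2.35
position: [0.4012, -0.2951, 0.3505]
tool_rot: [-0.0, 0.002, -0.641, 0.767]
ft_force: [0.2, -0.8, 0.6]
grip_width: 0.0009
```

```bash
python3 - <<'E'
from plan import *
st()
to([0.47,-0.12,0.32],10,0)
E
```

```text
t 2.35 q [-1.601  0.601  2.223  1.371  1.633 -1.258] p [ 0.4012 -0.2951  0.3505] gw 0.0009 F [ 0.2 -0.8  0.6]
shift [-160.    99.   -30.6] rot [ 0.003 -0.002 -0.004]
```

```bash
cat > fk.py <<'E'
from h import *
D=[([-1.427,.527,1.433,0,1.181,-.178],[.1982,-.5920,.2216],[-0.57328254,0.4136971,-0.4126541,0.57438527]),
([-1.691,0.515,1.316,0.54,1.593,-0.51],[0.198,-0.5929,0.3232],[-.378,.271,-.518,.718]),
([-1.729,0.813,1.512,1.235,1.908,-0.805],[0.3005,-0.5499,0.3273],[.002,.002,-.588,.809]),
([-1.601,0.601,2.223,1.371,1.633,-1.258],[0.4012,-0.2951,0.3505],[0,.002,-.641,.767])]
rz=lambda t:R.from_euler('z',t).as_matrix()
ry=lambda t:R.from_euler('y',t).as_matrix()
def wr(q,k=1):  # orientation: arm plane frame; tool dir = Rz(q1)Ry(q2+q3)Rz(s q4)Ry(q5) ez
    return rz(q[0])@ry(q[1]+q[2])@rz(k*q[3])@ry(q[4])
if __name__=='__main__':
  for k in(1,-1):
    print(k,[ (wr(q,k)[:,2]-R.from_quat(t).as_matrix()[:,1]).round(3) for q,p,t in D])
  # fits: p = Rz(q1)[e + a sin.., d, ...] + L*dir + w*axis5
  A=[];B=[]
  for q,p,t in D:
    Z=rz(q[0]);F=Z@ry(q[1]+q[2]);k=-1 if 0 else 1
    y=R.from_quat(t).as_matrix()[:,1]
    ax=[wr(q,kk)[:,1] for kk in(1,-1)]
    A.append(np.c_[Z[:,1],(Z@ry(q[1]))[:,2],F[:,2],y,[0,0,1]]);B.append(p)
  x,r,rk,sv=np.linalg.lstsq(np.vstack(A),np.hstack(B),rcond=None);print('d,a,b,L,h',x.round(4),r,sv)
  print((np.vstack(A)@x-np.hstack(B)).round(4))
E
python3 fk.py
```

```text
1 [array([ 0.   , -0.003, -0.   ]), array([0.   , 0.001, 0.001]), array([ 0.   , -0.001, -0.001]), array([-0.,  0., -0.])]
-1 [array([ 0.   , -0.003, -0.   ]), array([-1.02e+00,  1.24e-01,  1.00e-03]), array([-1.759e+00,  2.800e-01, -1.000e-03]), array([-1.956,  0.059, -0.   ])]
d,a,b,L,h [0.0958 0.4674 0.4066 0.3312 0.3083] [0.00531121] [3.08728883 2.38049492 1.97074821 0.90064354 0.32693171]
[-0.0159  0.0014  0.0052  0.0009  0.0216  0.0145  0.0089  0.0091  0.0241
  0.0087 -0.0401 -0.0439]
```

```bash
cat > f2.py <<'E'
from fk import *
import itertools
names=['d','a','b','L','h','c','w','e','u']
def cols(q,t):
    Z=rz(q[0]);F=Z@ry(q[1]+q[2]);W=wr(q);Y=R.from_quat(t).as_matrix()[:,1]
    return dict(d=Z[:,1],a=(Z@ry(q[1]))[:,2],b=F[:,2],L=W[:,2],h=np.array([0,0,1.]),c=F[:,0],w=W[:,1],e=Z[:,0],u=W[:,0])
B=np.hstack([p for _,p,_ in D])
for ex in itertools.chain.from_iterable(itertools.combinations(['c','w','e','u'],n) for n in(1,2)):
    k=['d','a','b','L','h']+list(ex)
    A=np.vstack([np.c_[tuple(cols(q,t)[n] for n in k)] for q,p,t in D])
    x=np.linalg.lstsq(A,B,rcond=None)[0];print(dict(zip(k,x.round(3))),np.abs(A@x-B).max().round(4))
E
python3 f2.py
```

```text
{'d': np.float64(0.111), 'a': np.float64(0.588), 'b': np.float64(0.391), 'L': np.float64(0.306), 'h': np.float64(0.274), 'c': np.float64(0.114)} 0.0006
{'d': np.float64(0.117), 'a': np.float64(0.51), 'b': np.float64(0.385), 'L': np.float64(0.323), 'h': np.float64(0.268), 'w': np.float64(-0.028)} 0.0372
{'d': np.float64(0.091), 'a': np.float64(0.528), 'b': np.float64(0.416), 'L': np.float64(0.339), 'h': np.float64(0.269), 'e': np.float64(-0.041)} 0.0432
{'d': np.float64(0.098), 'a': np.float64(0.463), 'b': np.float64(0.432), 'L': np.float64(0.331), 'h': np.float64(0.315), 'u': np.float64(0.023)} 0.0433
{'d': np.float64(0.11), 'a': np.float64(0.587), 'b': np.float64(0.392), 'L': np.float64(0.306), 'h': np.float64(0.275), 'c': np.float64(0.115), 'w': np.float64(0.001)} 0.0006
{'d': np.float64(0.111), 'a': np.float64(0.587), 'b': np.float64(0.391), 'L': np.float64(0.306), 'h': np.float64(0.274), 'c': np.float64(0.114), 'e': np.float64(0.001)} 0.0006
{'d': np.float64(0.111), 'a': np.float64(0.588), 'b': np.float64(0.393), 'L': np.float64(0.306), 'h': np.float64(0.274), 'c': np.float64(0.114), 'u': np.float64(0.002)} 0.0006
{'d': np.float64(0.12), 'a': np.float64(0.498), 'b': np.float64(0.382), 'L': np.float64(0.32), 'h': np.float64(0.275), 'w': np.float64(-0.03), 'e': np.float64(0.01)} 0.0369
{'d': np.float64(0.158), 'a': np.float64(0.542), 'b': np.float64(0.488), 'L': np.float64(0.309), 'h': np.float64(0.252), 'w': np.float64(-0.064), 'u': np.float64(0.115)} 0.0301
{'d': np.float64(0.093), 'a': np.float64(0.528), 'b': np.float64(0.447), 'L': np.float64(0.339), 'h': np.float64(0.273), 'e': np.float64(-0.045), 'u': np.float64(0.026)} 0.0427
```

```bash
cat > ik.py <<'E'
from fk import *
lo=np.array([-3.08,-.75,.22,-1.43,0,-2.85]);hi=np.array([3.08,2.2,2.44,4.57,2.65,2.85])
def fk(q):
    Z=rz(q[0]);F=Z@ry(q[1]+q[2]);W=wr(q)
    E=.111*Z[:,1]+.588*(Z@ry(q[1]))[:,2]+np.array([0,0,.274])
    wc=E+.391*F[:,2]+.114*F[:,0]
    return wc+.306*W[:,2],wc,E,W
# calibrate tool rotation: T = wr @ Rz(k6 q6 + off) @ perm
if __name__=='__main__':
    for q,p,t in D:
        T=R.from_quat(t).as_matrix();M=wr(q).T@T; print(np.degrees(np.arctan2(M[1,0],M[0,0]))/57.2958,q[5],M[:,1].round(2))
def Tool(q,off=0,s=1):
    W=wr(q)@rz(s*q[5]+off);return np.c_[W[:,0],W[:,2],-W[:,1]]
E
python3 ik.py
```

```text
2.962671884495392 -0.178 [0. 0. 1.]
2.631904236991827 -0.51 [-0. -0.  1.]
2.3352650335190344 -0.805 [0. 0. 1.]
1.8849290049524088 -1.258 [0. 0. 1.]
```

```bash
cat >> ik.py <<'E'
from scipy.optimize import least_squares
def tgt(az,el,roll=0):
    a,e=np.radians([az,el]);y=np.array([np.cos(a)*np.cos(e),np.sin(a)*np.cos(e),np.sin(e)]);x=np.array([np.sin(a),-np.cos(a),0]);T=np.c_[x,y,np.cross(x,y)]
    return T@R.from_euler('y',np.radians(roll)).as_matrix()
def solve(pos,T,q0):
    f=lambda q:np.r_[(fk(q)[0]-pos)*3,R.from_matrix(Tool(q,np.pi).T@T).as_rotvec()]
    s=least_squares(f,np.clip(q0,lo+.01,hi-.01),bounds=(lo,hi));return s.x,np.linalg.norm(s.fun)
E
python3 - <<'E'
from ik import *
rng=np.random.default_rng(0)
for az,el,roll in[(0,0,0),(10,0,0),(20,0,0),(30,0,0),(10,0,180),(10,-15,0),(20,-15,0),(30,-15,0)]:
  T=tgt(az,el,roll)
  for z in(.095,.28):
    S=[]
    for i in range(40):
        q,c=solve(np.array([.598,-.115,z]),T,rng.uniform(lo,hi))
        S.append((c,q))
    ok=[q for c,q in S if c<1e-3]
    u=[]
    for q in ok:
        if not any(np.abs(q-v).max()<.02 for v in u):u.append(q)
    print(az,el,roll,z,round(min(S,key=lambda a:a[0])[0],3));[print('    ',v.round(2),'wc',fk(v)[1].round(2)) for v in u]
E
```

```text
0 0 0 0.095 0.0
     [-0.74  1.38  2.25  2.34  1.92 -1.91] wc [ 0.29 -0.11  0.1 ]
0 0 0 0.28 0.0
     [-0.74  0.86  2.38  2.4   1.64 -1.64] wc [ 0.29 -0.12  0.28]
10 0 0 0.095 0.0
     [-0.85  1.32  2.19  2.09  1.76 -1.89] wc [ 0.3  -0.17  0.1 ]
10 0 0 0.28 0.0
     [-0.85  0.83  2.31  2.12  1.57 -1.56] wc [ 0.3  -0.17  0.28]
20 0 0 0.095 0.0
     [-0.91  1.26  2.1   1.87  1.64 -1.78] wc [ 0.31 -0.22  0.1 ]
20 0 0 0.28 0.0
     [-0.91  0.8   2.2   1.88  1.53 -1.44] wc [ 0.31 -0.22  0.28]
30 0 0 0.095 0.0
     [-0.94  1.22  1.99  1.68  1.58 -1.63] wc [ 0.33 -0.27  0.1 ]
30 0 0 0.28 0.0
     [-0.94  0.79  2.08  1.67  1.54 -1.3 ] wc [ 0.33 -0.27  0.28]
10 0 180 0.095 0.0
     [-0.85  1.32  2.19  2.09  1.76  1.25] wc [ 0.3  -0.17  0.1 ]
10 0 180 0.28 0.0
     [-0.85  0.83  2.31  2.12  1.57  1.58] wc [ 0.3  -0.17  0.28]
10 -15 0 0.095 0.0
     [-0.82  1.12  2.25  2.18  1.44 -1.76] wc [ 0.31 -0.17  0.17]
10 -15 0 0.28 0.0
     [-0.82  0.58  2.26  2.05  1.15 -1.29] wc [ 0.31 -0.17  0.36]
20 -15 0 0.095 0.0
     [-0.89  1.07  2.15  1.93  1.34 -1.65] wc [ 0.32 -0.22  0.17]
20 -15 0 0.28 0.0
     [-0.89  0.59  2.16  1.78  1.2  -1.17] wc [ 0.32 -0.22  0.36]
30 -15 0 0.095 0.0
     [-0.92  1.04  2.04  1.69  1.3  -1.51] wc [ 0.34 -0.26  0.17]
30 -15 0 0.28 0.0
     [-0.92  0.6   2.05  1.56  1.28 -1.06] wc [ 0.34 -0.26  0.36]
```

```bash
python3 - <<'E'
from ik import *
q0=np.array(D[-1][0])
for az,el in[(10,-6),(14,-6)]:
  q=q0
  for p in[(.45,-.25,.35),(.5,-.2,.35),(.53,-.15,.35),(.55,-.118,.35),(.55,-.118,.25),(.55,-.118,.2),(.55,-.118,.15),(.55,-.118,.093),(.6,-.118,.093),(.6,-.118,.28)]:
    q,c=solve(np.array(p),tgt(az,el),q);o=fk(q);print(az,p,round(c,4),q.round(2),'wc',o[1].round(3),'E',o[2].round(2),'forearm top',(o[1]-.391*(rz(q[0])@ry(q[1]+q[2]))[:,2]).round(2))
E
```

```text
10 (0.45, -0.25, 0.35) 0.0 [-1.44  0.51  2.27  1.49  1.49 -1.2 ] wc [ 0.15  -0.303  0.382] E [ 0.15 -0.27  0.79] forearm top [ 0.13 -0.16  0.75]
10 (0.5, -0.2, 0.35) 0.0 [-1.25  0.5   2.31  1.67  1.43 -1.24] wc [ 0.2   -0.253  0.382] E [ 0.19 -0.23  0.79] forearm top [ 0.16 -0.13  0.75]
10 (0.53, -0.15, 0.35) 0.0 [-1.09  0.5   2.35  1.83  1.38 -1.29] wc [ 0.23  -0.203  0.382] E [ 0.23 -0.2   0.79] forearm top [ 0.18 -0.1   0.76]
10 (0.55, -0.118, 0.35) 0.0 [-0.97  0.5   2.36  1.95  1.36 -1.31] wc [ 0.25  -0.171  0.382] E [ 0.25 -0.17  0.79] forearm top [ 0.19 -0.08  0.76]
10 (0.55, -0.118, 0.25) 0.0 [-0.97  0.87  2.41  2.    1.52 -1.7 ] wc [ 0.25  -0.171  0.282] E [ 0.34 -0.31  0.65] forearm top [ 0.28 -0.22  0.67]
10 (0.55, -0.118, 0.2) 0.0 [-0.97  1.04  2.4   2.    1.59 -1.85] wc [ 0.25  -0.171  0.232] E [ 0.38 -0.36  0.57] forearm top [ 0.32 -0.27  0.61]
10 (0.55, -0.118, 0.15) 0.0 [-0.97  1.19  2.37  2.    1.64 -1.95] wc [ 0.25  -0.171  0.182] E [ 0.4  -0.39  0.49] forearm top [ 0.34 -0.3   0.54]
10 (0.55, -0.118, 0.093) 0.0 [-0.97  1.34  2.31  1.99  1.68 -2.03] wc [ 0.25  -0.171
[... 1107 characters left out ...]
-1.    1.01  2.36  1.91  1.54 -1.78] wc [ 0.255 -0.192  0.232] E [ 0.36 -0.36  0.59] forearm top [ 0.3  -0.27  0.61]
14 (0.55, -0.118, 0.15) 0.0 [-1.    1.15  2.33  1.91  1.58 -1.9 ] wc [ 0.255 -0.192  0.182] E [ 0.38 -0.39  0.51] forearm top [ 0.33 -0.3   0.55]
14 (0.55, -0.118, 0.093) 0.0 [-1.    1.3   2.28  1.91  1.61 -1.98] wc [ 0.255 -0.192  0.125] E [ 0.4  -0.42  0.43] forearm top [ 0.34 -0.33  0.48]
14 (0.6, -0.118, 0.093) 0.0 [-0.87  1.22  2.18  2.03  1.58 -1.8 ] wc [ 0.305 -0.192  0.125] E [ 0.44 -0.35  0.47] forearm top [ 0.37 -0.27  0.5 ]
14 (0.6, -0.118, 0.28) 0.0 [-0.87  0.72  2.25  2.    1.39 -1.41] wc [ 0.305 -0.192  0.312] E [ 0.33 -0.23  0.72] forearm top [ 0.26 -0.14  0.7 ]
```

```bash
python3 - <<'E'
from plan import *
for p in[(.5,-.2,.35),(.55,-.118,.35)]:to(p,10,-8)
E
```

```text
shift [-76.  114.2  -0.4] rot [-0.137 -0.002 -0.005]
shift [-147.8  178.    -0.3] rot [-0.137 -0.002 -0.005]
```

Request:
jog_arm --pt "-25 38 0 -0.05 0 0 1" --pt "-50 76 0 -0.1 0 0 1" --pt "-76 114 0 -0.137 0 -0.005 1" --pt "-100 135 0 -0.137 0 -0.005 1" --pt "-124 157 0 -0.137 0 -0.005 1" --pt "-148 178 0 -0.137 0 -0.005 1" --pt "-148 178 0 -0.137 0 -0.005 1" --pt "-148 178 0 -0.137 0 -0.005 1"

```text
time: 3.35
position: [0.5502, -0.1246, 0.3486]
tool_rot: [-0.055, 0.043, -0.643, 0.762]
ft_force: [0.3, -0.7, -0.9]
grip_width: 0.0006
```

```bash
python3 - <<'E'
from plan import *
st()
to((.55,-.118,.25),10,-8)
to((.55,-.118,.093),10,-8)
for n in('scene','top'):
    c=camera(n);pickle.dump(c,open(f'{n}1.pkl','wb'));cv2.imwrite(f'pics/{n}1.png',c['img'][:,:,::-1])
E
```

```text
t 3.35 q [-0.978  0.469  2.339  1.931  1.302 -1.262] p [ 0.5502 -0.1246  0.3486] gw 0.0006 F [ 0.3 -0.7 -0.9]
shift [ -7.2  14.6 -97.5] rot [0.001 0.005 0.006]
shift [  -8.1   36.6 -253. ] rot [0.001 0.005 0.006]
```

View pics/top1.png

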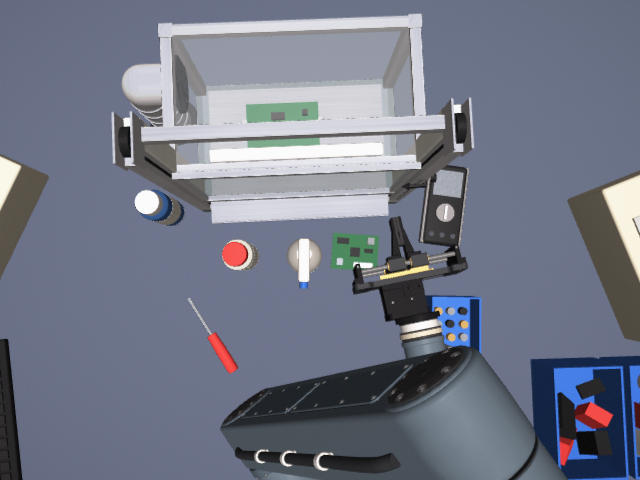

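View pics/scene1.png

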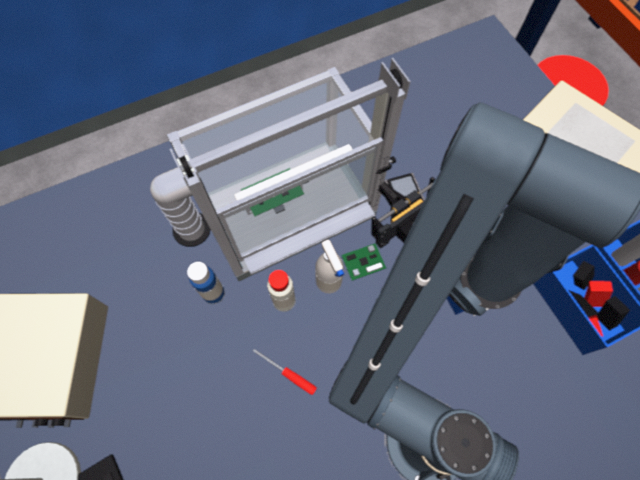

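The hand is at the lip's right, clear of the bottle, with closed fingers near (395,220) in the top view. I'll descend in front of the lip.

Request:
jog_arm --pt "0 3 -20 0 0 0 1" --pt "0 6 -40 0 0 0 1" --pt "-1 9 -60 0 0 0 1" --pt "-2 12 -80 0 0 0 1" --pt "-2 15 -100 0 0.002 0.003 1" --pt "-3 18 -120 0 0.003 0.004 1" --pt "-3 21 -140 0 0.005 0.006 1" --pt "-3 24 -160 0 0.005 0.006 1" --pt "-4 27 -180 0 0.005 0.006 1" --pt "-4 30 -200 0 0.005 0.006 1" --pt "-5 32 -220 0 0.005 0.006 1" --pt "-5 34 -238 0 0.005 0.006 1" --pt "-5 35 -253 0 0.005 0.006 1" --pt "-5 35 -253 0 0.005 0.006 1" --pt "-5 35 -253 0 0.005 0.006 1"

```text
time: 5.32
position: [0.5483, -0.1206, 0.0934]
tool_rot: [-0.053, 0.045, -0.641, 0.764]
ft_force: [0.0, 0.6, 1.0]
grip_width: 0.0005
```

```bash
python3 - <<'E'
from plan import *
st()
to((.6,-.118,.093),10,-8)
for n in('scene','top','wrist'):
    c=camera(n);pickle.dump(c,open(f'{n}2.pkl','wb'));cv2.imwrite(f'pics/{n}2.png',c['img'][:,:,::-1])
    if n!='wrist':print(proj(c,[get_obs()['position']]))
E
```

```text
t 5.33 q [-0.978  1.304  2.323  2.007  1.636 -2.012] p [ 0.5483 -0.1206  0.0934] gw 0.0005 F [0.  0.6 1. ]
shift [ 6.3 50.9  6.7] rot [ 0.    -0.001  0.001]
[[369.50457678 232.38544949]]
[[373.26251225 229.75900192]]
```

View pics/top2.png

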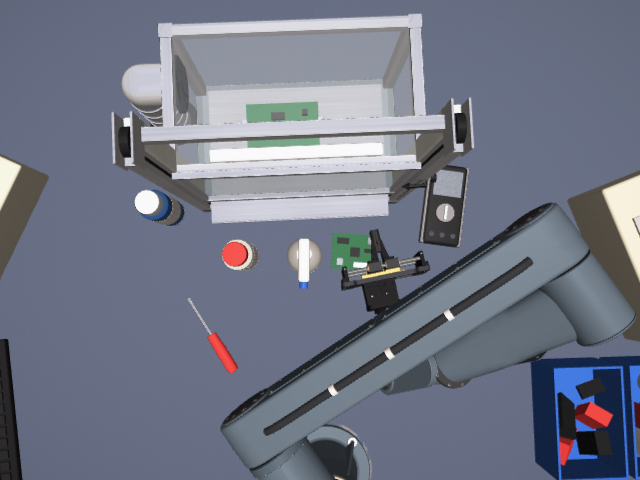

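View pics/wrist2.png

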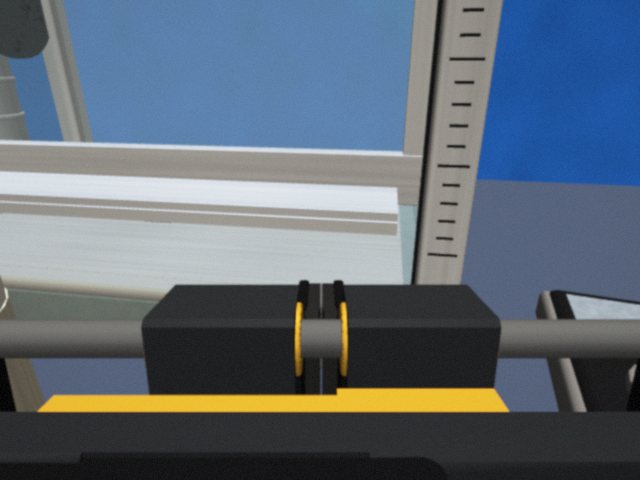

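```bash
python3 - <<'E'
from plan import *
w=ld('wrist2');print('cam',cam(w)[1])
t=ld('top2')
# bottle/can unchanged?
a=ld('top0')
print(np.abs(t['img'][225:300,210:330].astype(int)-a['img'][225:300,210:330]).max(2).__gt__(60).sum())
E
```

```text
cam [ 0.40039703 -0.14669682  0.18734349]
0
```

Request:
jog_arm --pt "1 8 1 0 0 0 1" --pt "2 16 2 0 0 0 1" --pt "3 25 3 0 0 0 1" --pt "4 34 4 0 0 0 1" --pt "5 42 5 0 0 0 1" --pt "6 50 6 0 0 0 1" --pt "6 50 6 0 0 0 1"

```text
time: 6.35
position: [0.5995, -0.1165, 0.0923]
tool_rot: [-0.054, 0.045, -0.64, 0.765]
ft_force: [-1.3, -0.4, -0.3]
grip_width: 0.0008
```

```bash
python3 - <<'E'
from plan import *
st()
to((.6,-.118,.113),10,-8)
to((.6,-.118,.25),10,-8)
c=camera('top');cv2.imwrite(f'pics/top3.png',cv2.resize(c['img'][150:330,240:480],None,fx=3,fy=3)[:,:,::-1])
E
```

```text
t 6.35 q [-0.838  1.221  2.22   2.142  1.592 -1.825] p [ 0.5995 -0.1165  0.0923] gw 0.0008 F [-1.3 -0.4 -0.3]
shift [ 1.6 -2.7 20.5] rot [ 0.     0.001 -0.002]
shift [  1.6 -21.8 156.2] rot [ 0.     0.001 -0.002]
```

View pics/top3.png

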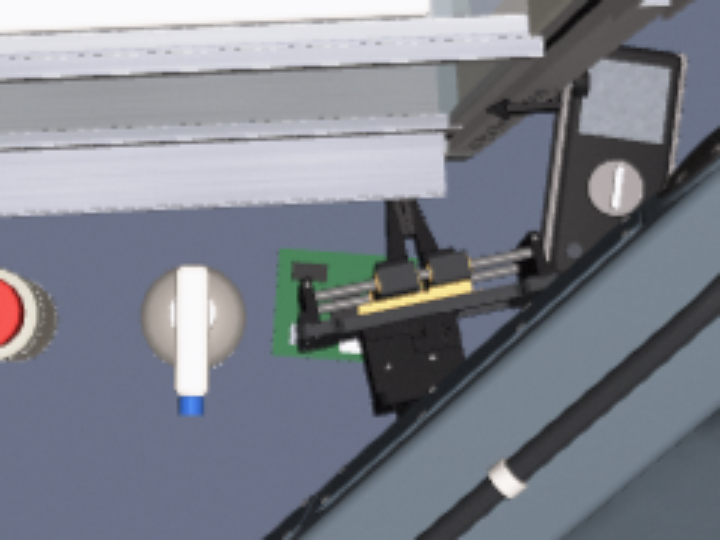

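Fingers are under the lip, left of its right end. I'll push up gently.

Request:
jog_arm --pt "0 -0.5 4 0 0 0 1" --pt "0 -1 8 0 0 0 1" --pt "0 -1.5 11 0 0 0 1" --pt "0 -2 14 0 0 0 1" --pt "0 -2.5 17 0 0 0 1" --pt "0 -3 20 0 0 0 1" --pt "0 -3.5 24 0 0 0 1" --pt "0 -4 28 0 0 0 1" --pt "0 -4.5 32 0 0 0 1" --pt "0 -5 36 0 0 0 1" --pt "0 -5.5 40 0 0 0 1"

```text
time: 7.78
position: [0.5991, -0.1169, 0.1327]
tool_rot: [-0.054, 0.046, -0.641, 0.764]
ft_force: [-2.3, -1.4, -3.2]
grip_width: 0.0005
```

```bash
cat > lip.py <<'E'
from plan import *
def lipz(c):
    # depth points near lip top: reproject each pixel, take those with x .58-.615 , y 0..0.2, z>.1
    Rm,o=cam(c);v,u=np.mgrid[0:480,0:640];d=np.stack([u,v,np.ones_like(u)],-1)@np.linalg.inv(c['camera_matrix']).T@Rm
    P=o+d*c['depth'][...,None];m=(c['depth']>0)&(P[...,0]>.578)&(P[...,0]<.608)&(P[...,1]>-.08)&(P[...,1]<.2)&(P[...,2]>.1)&(P[...,2]<.4)
    z=P[m][:,2];h,e=np.histogram(z,np.arange(.1,.4,.004));k=h.argmax();s=z[np.abs(z-e[k]-.002)<.006]
    return np.median(s),len(s)
if __name__=='__main__':
    print('start',lipz(ld('top0')))
    st();c=camera('top');print('lip top',lipz(c));s=camera('scene');print(lipz(s))
    import sys;n=sys.argv[1];pickle.dump((c,s),open(n+'.pkl','wb'))
    cv2.imwrite(f'pics/{n}t.png',c['img'][:,:,::-1]);cv2.imwrite(f'pics/{n}s.png',s['img'][:,:,::-1])
E
python3 lip.py l4
```

```text
start (np.float64(0.12522600007436058), 1782)
t 7.78 q [-0.84   1.121  2.255  2.142  1.556 -1.768] p [ 0.5991 -0.1169  0.1327] gw 0.0005 F [-2.3 -1.4 -3.2]
lip top (np.float64(0.15627778885427968), 1861)
(np.float64(0.15829744304889704), 1105)
```

Request:
jog_arm --pt "0 -0.7 5 0 0 0 1" --pt "0 -1.4 10 0 0 0 1" --pt "0 -2.2 16 0 0 0 1" --pt "0 -3.1 22 0 0 0 1" --pt "0 -3.9 28 0 0 0 1" --pt "0 -4.7 34 0 0 0 1" --pt "0 -5.6 40 0 0 0 1" --pt "0 -6.4 46 0 0 0 1" --pt "0 -7.3 52 0 0 0 1" --pt "0 -8.1 58 0 0 0 1" --pt "0 -9 64 0 0 0 1" --pt "0 -9.8 70 0 0 0 1" --pt "0 -10.7 76 0 0 0 1" --pt "0 -11.5 82 0 0 0 1" --pt "0 -12.4 88 0 0 0 1" --pt "0 -13.3 94 0 0 0 1" --pt "0 -14.1 100 0 0 0 1" --pt "0 -15 106 0 0 0 1" --pt "0 -15.8 112 0 0 0 1" --pt "0 -16.5 116 0 0 0 1"

```text
time: 10.38
position: [0.5991, -0.1169, 0.2502]
tool_rot: [-0.054, 0.045, -0.641, 0.765]
ft_force: [0.8, -0.3, -4.2]
grip_width: 0.0006
```

```bash
python3 lip.py l5
```

```text
start (np.float64(0.12522600007436058), 1782)
t 10.38 q [-0.84   0.782  2.291  2.117  1.394 -1.51 ] p [ 0.5991 -0.1169  0.2502] gw 0.0006 F [ 0.8 -0.3 -4.2]
lip top (np.float64(0.2737458127469391), 2384)
(np.float64(0.2755967127798966), 1291)
```

View pics/l5t.png

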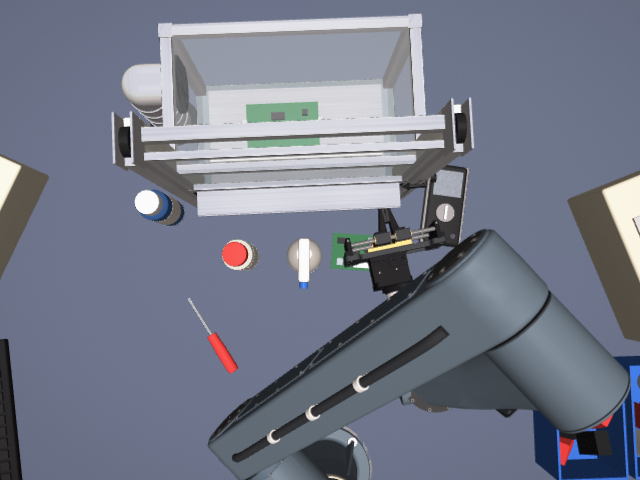

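View pics/l5s.png

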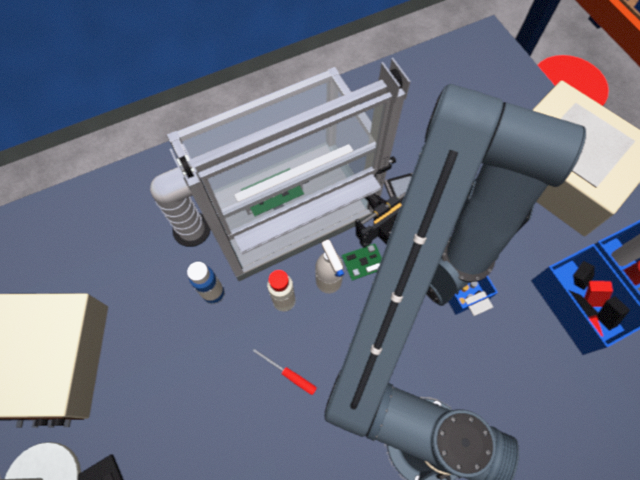

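```bash
python3 - <<'E'
from lip import *
t=ld('top0');s=ld('scene0')
for c,us,vs in[(t,range(399,420),range(182,192)),(s,range(374,398),range(156,178))]:
    P=[(u,v,*dep(c,u,v).round(4)) for u in us for v in vs if c['img'][v,u].max()<60]
    P=np.array(P);print(len(P));print(P[np.argsort(-P[:,3])][:12])
tc,sc=ld('l5')
a=tc['img'][165:235,350:440];b=sc['img'][130:230,320:420]
cv2.imwrite('pics/c5t.png',cv2.resize(a,None,fx=8,fy=8,interpolation=2)[:,:,::-1])
cv2.imwrite('pics/c5s.png',cv2.resize(b,None,fx=6,fy=6,interpolation=2)[:,:,::-1])
E
```

```text
75
[[ 4.020e+02  1.860e+02  6.142e-01 -1.517e-01  2.876e-01]
 [ 4.020e+02  1.870e+02  6.124e-01 -1.517e-01  2.871e-01]
 [ 4.030e+02  1.860e+02  6.130e-01 -1.522e-01  2.947e-01]
 [ 4.030e+02  1.870e+02  6.118e-01 -1.529e-01  2.905e-01]
 [ 4.040e+02  1.860e+02  6.133e-01 -1.544e-01  2.926e-01]
 [ 4.040e+02  1.850e+02  6.152e-01 -1.545e-01  2.927e-01]
 [ 4.040e+02  1.870e+02  6.119e-01 -1.549e-01  2.898e-01]
 [ 4.050e+02  1.860e+02  6.131e-01 -1.561e-01  2.934e-01]
 [ 4.050e+02  1.880e+02  6.100e-01 -1.567e-01  2.899e-01]
 [ 4.050e+02  1.870e+02  6.118e-01 -1.567e-01  2.901e-01]
 [ 4.050e+02  1.850e+02  6.156e-01 -1.570e-01  2.893e-01]
 [ 4.060e+02  1.850e+02  6.146e-01 -1.576e-01  2.960e-01]]
82
[[ 3.840e+02  1.710e+02  1.254e-01  2.392e-01  1.301e+00]
 [ 3.760e+02  1.730e+02  6.136e-01 -1.527e-01  2.933e-01]
 [ 3.770e+02  1.730e+02  6.138e-01 -1.559e-01  2.907e-01]
 [ 3.770e+02  1.720e+02  6.147e-01 -1.560e-01  2.940e-01]
 [ 3.780e+02  1.730e+02  6.133e-01 -1.586e-01  2.894e-01]
 [ 3.780e+02  1.720e+02  6.142e-01 -1.587e-01  2.928e-01]
 [ 3.790e+02  1.730e+02  6.102e-01 -1.592e-01  2.935e-01]
 [ 3.770e+02  1.710e+02  6.195e-01 -1.592e-01  2.894e-01]
 [ 3.780e+02  1.710e+02  6.160e-01 -1.595e-01  2.942e-01]
 [ 3.790e+02  1.720e+02  6.121e-01 -1.601e-01  2.949e-01]
 [ 3.780e+02  1.700e+02  6.180e-01 -1.605e-01  2.954e-01]
 [ 3.790e+02  1.700e+02  6.146e-01 -1.609e-01  3.000e-01]]
```

View pics/c5t.png

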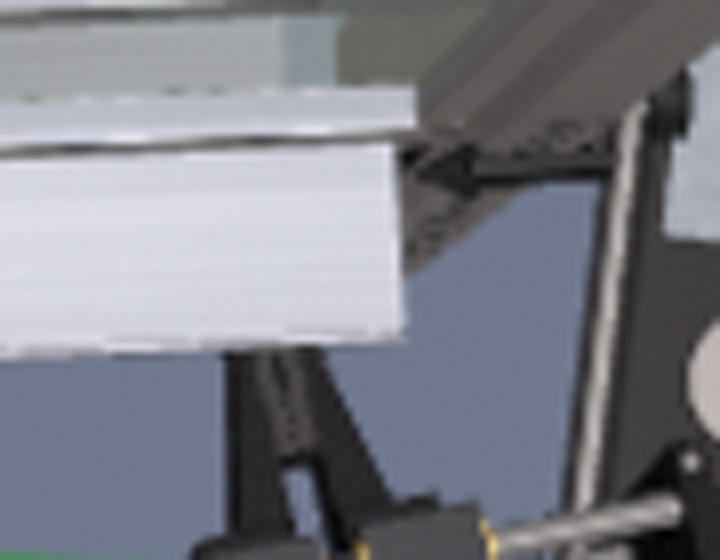

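View pics/c5s.png

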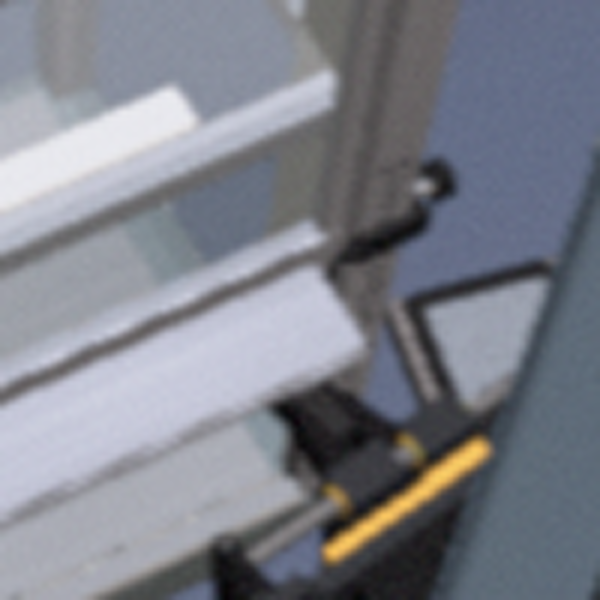

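```bash
python3 - <<'E'
from lip import *
tc,sc=ld('l5')
print('corner now',tri(tc,(350+404/8,165+340/8),sc,(320+364/6,130+345/6)))
print('front x',onz(tc,400.5,207.5,.2737))
t=ld('top0');s=ld('scene0')
for p in[(402.4,186.4),(401.5,186.2)]:
    o,d=ray(t,*p)
    for k,vv in((0,.611),(0,.612),(0,.6135),(1,-.149),(1,-.151),(1,-.153)):print('top',p,'xy'[k],vv,(o+d*(vv-o[k])/d[k]).round(4))
for p in[(376.5,172.7),(375.5,173.5)]:
    o,d=ray(s,*p)
    for k,vv in((0,.611),(0,.6135),(1,-.149),(1,-.151),(1,-.153)):print('scene',p,'xy'[k],vv,(o+d*(vv-o[k])/d[k]).round(4))
for a in [(401.5,186.2),(402.4,186.4)]:
  for b in[(376.5,172.7),(375.5,173.5),(376,172.5),(376,173.5)]:print(a,b,tri(t,a,s,b))
E
```

```text
corner now (array([ 0.57487282, -0.1466632 ,  0.28659025]), np.float64(0.002311265564234142))
front x [ 0.57575803 -0.14997867  0.2737    ]
top (402.4, 186.4) x 0.611 [ 0.611  -0.1495  0.3033]
top (402.4, 186.4) x 0.612 [ 0.612  -0.1507  0.2968]
top (402.4, 186.4) x 0.6135 [ 0.6135 -0.1525  0.287 ]
top (402.4, 186.4) y -0.149 [ 0.6106 -0.149   0.3059]
top (402.4, 186.4) y -0.151 [ 0.6123 -0.151   0.2951]
top (402.4, 186.4) y -0.153 [ 0.6139 -0.153   0.2842]
top (401.5, 186.2) x 0.611 [ 0.611  -0.1474  0.3059]
top (401.5, 186.2) x 0.612 [ 0.612  -0.1485  0.2995]
top (401.5, 186.2) x 0.6135 [ 0.6135 -0.1503  0.2897]
top (401.5, 186.2) y -0.149 [ 0.6124 -0.149   0.297 ]
top (401.5, 186.2) y -0.151 [ 0.6141 -0.151   0.286 ]
top (401.5, 186.2) y -0.153 [ 0.6158 -0.153   0.2751]
scene (376.5, 172.7) x 0.611 [ 0.611  -0.1519  0.2991]
scene (376.5, 172.7) x 0.6135 [ 0.6135 -0.1539  0.294 ]
scene (376.5, 172.7) y -0.149 [ 0.6074 -0.149   0.3066]
scene (376.5, 172.7) y -0.151 [ 0.6099 -0.151   0.3014]
scene (376.5, 172.7) y -0.153 [ 0.6124 -0.153   0.2963]
scene (375.5, 173.5) x 0.611 [ 0.611 
[... 444 characters left out ...]
4(0.0010059916708032972))
(401.5, 186.2) (376, 172.5) (array([ 0.61102326, -0.14891881,  0.30231096]), np.float64(0.0020786735823845374))
(401.5, 186.2) (376, 173.5) (array([ 0.61211602, -0.15033122,  0.29495313]), np.float64(0.0022385078830691025))
(402.4, 186.4) (376.5, 172.7) (array([ 0.61108533, -0.15086332,  0.29984574]), np.float64(0.001732359392350381))
(402.4, 186.4) (375.5, 173.5) (array([ 0.61266149, -0.1510217 ,  0.29351276]), np.float64(0.0006109959478284358))
(402.4, 186.4) (376, 172.5) (array([ 0.61121786, -0.15009273,  0.30109519]), np.float64(0.0004754817989635706))
(402.4, 186.4) (376, 173.5) (array([ 0.6123147 , -0.15151695,  0.29371478]), np.float64(0.0006233616697438602))
```

```bash
python3 - <<'E'
from lip import *
w=camera('wrist');pickle.dump(w,open('w5.pkl','wb'));cv2.imwrite('pics/w5.png',w['img'][:,:,::-1]);print(cam(w)[1])
E
```

```text
[ 0.45112878 -0.14350091  0.34403078]
```

View pics/w5.png

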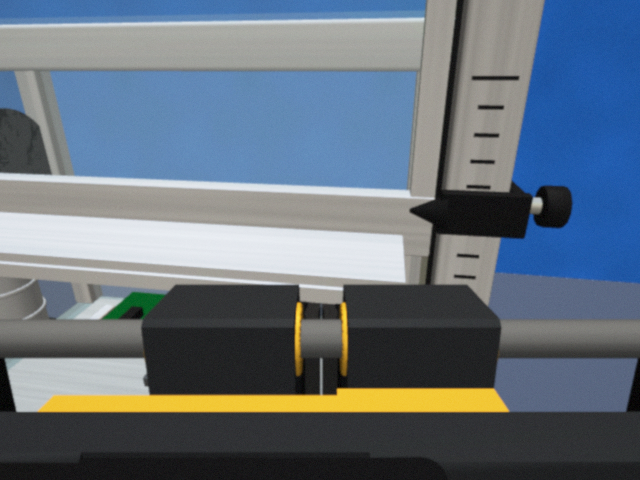

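```bash
python3 - <<'E'
from lip import *
w=ld('w5')
for u,v in[(411,210),(412,210),(411,211)]:
    o,d=ray(w,u,v)
    for x in(.610,.612,.614):print(u,v,x,(o+d*(x-o[0])/d[0]).round(4))
for u in range(411,430,3):print(u,dep(w,u,210).round(4),dep(w,u,212).round(4))
for v in range(236,296,4):print(v,dep(w,380,v).round(4),w['img'][v,380])
print(lipz(w))
cv2.imwrite('pics/w5z.png',cv2.resize(w['img'][170:310,350:460],None,fx=5,fy=5,interpolation=2)[:,:,::-1])
E
```

```text
411 210 0.61 [ 0.61   -0.1515  0.2921]
411 210 0.612 [ 0.612  -0.1516  0.2915]
411 210 0.614 [ 0.614  -0.1517  0.2908]
412 210 0.61 [ 0.61   -0.1519  0.2921]
412 210 0.612 [ 0.612  -0.152   0.2915]
412 210 0.614 [ 0.614  -0.1521  0.2908]
411 211 0.61 [ 0.61   -0.1516  0.2917]
411 211 0.612 [ 0.612  -0.1517  0.2911]
411 211 0.614 [ 0.614  -0.1518  0.2904]
411 [ 0.6142 -0.1517  0.2907] [ 0.6135 -0.1518  0.2901]
414 [ 0.6127 -0.1528  0.2913] [ 0.6129 -0.1529  0.2904]
417 [ 0.6129 -0.154   0.2913] [ 0.612  -0.154   0.2908]
420 [ 0.6129 -0.1552  0.2914] [ 0.6121 -0.1552  0.2908]
423 [ 0.6111 -0.1562  0.2921] [ 0.6114 -0.1563  0.2911]
426 [ 0.6118 -0.1574  0.2919] [ 0.6124 -0.1576  0.2909]
429 [ 0.6112 -0.1585  0.2921] [ 0.6108 -0.1586  0.2915]
236 [ 0.6218 -0.1398  0.2755] [220 227 231]
240 [ 0.6168 -0.14    0.2756] [220 226 233]
244 [ 0.613  -0.1402  0.2754] [228 232 237]
248 [ 0.6094 -0.1404  0.2751] [229 233 238]
252 [ 0.6054 -0.1405  0.2751] [227 231 236]
256 [ 0.6008 -0.1407  0.2754] [226 231 236]
260 [ 0.5974 -0.1409  0.2752] [226 230 235]
264 [ 0.594  -0.141   0.2752] [226 230 235]
268 [ 0.5908 -0.1412  0.2751] [225 229 235]
272 [ 0.587  -0.1413  0.2753] [226 230 234]
276 [ 0.584  -0.1415  0.2752] [221 227 232]
280 [ 0.5813 -0.1416  0.2751] [201 205 208]
284 [ 0.5798 -0.1417  0.2743] [113 114 109]
288 [ 0.5312 -0.1424  0.2997] [50 53 54]
292 [ 0.529  -0.1425  0.2999] [51 55 56]
(np.float64(0.2751867521332731), 8719)
```

View pics/w5z.png

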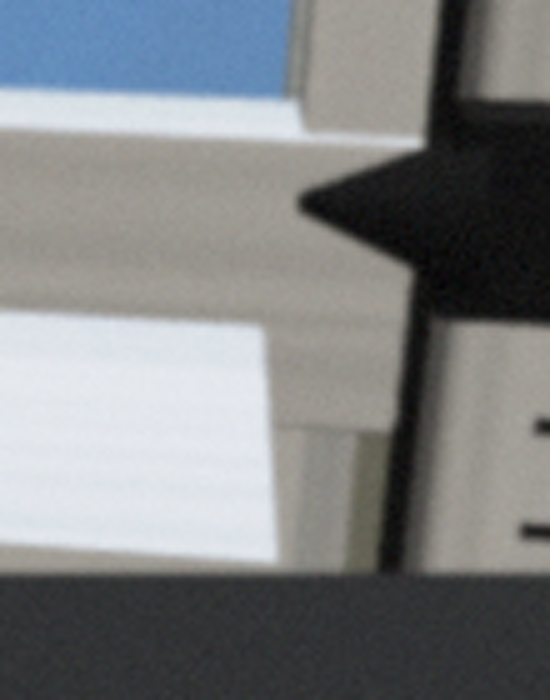

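The wrist view gives both heights from one camera: cone tip (411,210) at z≈0.291, lip top at 0.275 so lip at 0.270. The two-view triangulation's 0.2995 was poorly conditioned, so I trust this one. I'll raise 21 mm.

Request:
jog_arm --pt "0 -0.4 3 0 0 0 1" --pt "0 -0.8 6 0 0 0 1" --pt "0 -1.3 9 0 0 0 1" --pt "0 -1.7 12 0 0 0 1" --pt "0 -2.1 15 0 0 0 1" --pt "0 -2.4 17 0 0 0 1" --pt "0 -2.7 19 0 0 0 1" --pt "0 -2.8 20 0 0 0 1" --pt "0 -3 21 0 0 0 1" --pt "0 -3 21 0 0 0 1" --pt "0 -3 21 0 0 0 1"

```text
time: 11.9
position: [0.5991, -0.1169, 0.271]
tool_rot: [-0.053, 0.045, -0.641, 0.765]
ft_force: [1.5, 1.4, -2.7]
grip_width: 0.0002
```

```bash
cat > w.py <<'E'
from lip import *
import sys
n=sys.argv[1];st();w=camera('wrist');pickle.dump(w,open(n+'.pkl','wb'));cv2.imwrite(f'pics/{n}.png',cv2.resize(w['img'][170:310,350:460],None,fx=5,fy=5,interpolation=2)[:,:,::-1])
print('lip z',lipz(w)[0]-.005,'top cam',lipz(camera('top'))[0]-.005, 'lip pts',[dep(w,380,v).round(4) for v in(240,255,265)])
m=(w['img'].max(2)<50);m[:150]=0;m[260:]=0;m[:,:390]=0;m[:,470:]=0
k,l,s,_=cv2.connectedComponentsWithStats(m.astype('uint8'));i=1+s[1:,4].argmax();v,u=np.nonzero(l==i);j=u.min();vv=v[u<=j+1].mean();o,d=ray(w,j,vv);print('tip px',j,vv,(o+d*(.612-o[0])/d[0]).round(4))
print([dep(w,uu,vv).round(4) for uu in(j+3,j+6,j+9)])
E
python3 w.py w6
```

```text
t 11.9 q [-0.84   0.717  2.286  2.105  1.359 -1.45 ] p [ 0.5991 -0.1169  0.271 ] gw 0.0002 F [ 1.5  1.4 -2.7]
lip z 0.2903952860620537 top cam 0.2896911454134745 lip pts [array([ 0.618 , -0.1401,  0.2953]), array([ 0.601 , -0.1408,  0.296 ]), array([ 0.5923, -0.1412,  0.2958])]
tip px 406 255.0 [ 0.612  -0.1513  0.2918]
[array([ 0.6137, -0.1527,  0.2911]), array([ 0.6128, -0.1538,  0.2917]), array([ 0.6117, -0.155 ,  0.2923])]
```

View pics/w6.png

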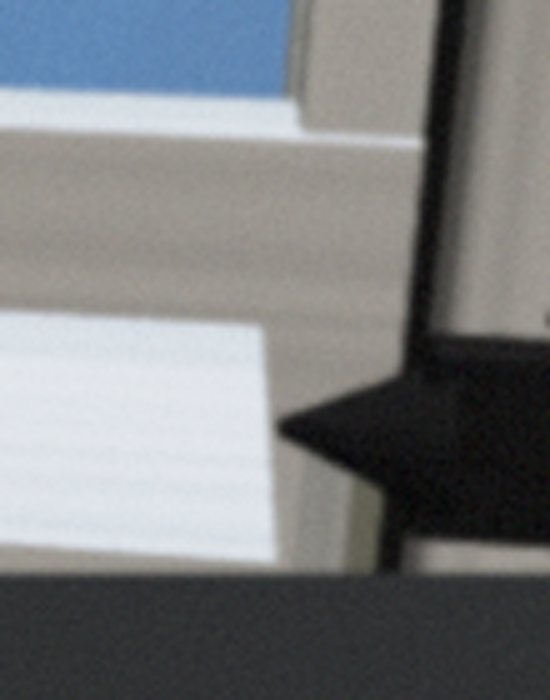

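Lip is at 0.2905 and tip at about 0.2915, so they are level. I'll lower the fingers off the lip, then withdraw.

Request:
jog_arm --pt "0 0.4 -3 0 0 0 1" --pt "0 1 -7 0 0 0 1" --pt "0 1.7 -12 0 0 0 1" --pt "0 1.7 -12 0 0 0 1" --pt "0 -8 -13 0 0 0 1" --pt "0 -18 -14 0 0 0 1" --pt "0 -30 -15 0 0 0 1" --pt "0 -42 -15 0 0 0 1" --pt "0 -50 -15 0 0 0 1" --pt "0 -50 -15 0 0 0 1"

```text
time: 13.25
position: [0.5478, -0.1267, 0.263]
tool_rot: [-0.053, 0.046, -0.641, 0.764]
ft_force: [-0.3, 0.1, 0.1]
grip_width: 0.0003
```

```bash
python3 w.py w7; python3 - <<'E'
from plan import *
to((.50,-.2,.35),10,-8)
E
```

```text
t 13.25 q [-0.991  0.775  2.394  1.98   1.441 -1.594] p [ 0.5478 -0.1267  0.263 ] gw 0.0003 F [-0.3  0.1  0.1]
lip z 0.29040603070883925 top cam 0.28973576984736027 lip pts [array([ 0.8912, -0.1435,  0.1523]), array([ 0.8928, -0.1447,  0.1305]), array([ 0.8923, -0.1455,  0.1164])]
tip px 390 200.5 [ 0.612  -0.153   0.2913]
[array([ 0.6125, -0.1546,  0.2913]), array([ 0.6129, -0.1561,  0.2912]), array([ 0.6109, -0.1577,  0.2919])]
shift [ 64.1 -72.   77.8] rot [ 0.001 -0.001 -0.001]
```

Request:
jog_arm --pt "10 -15 10 0 0 0 1" --pt "22 -30 26 0 0 0 1" --pt "36 -45 44 0 0 0 1" --pt "50 -58 62 0 0 0 1" --pt "64 -72 78 0 0 0 1" --pt "64 -72 78 0 0 0 1" --pt "64 -72 78 0 0 0 1"

```text
time: 14.22
position: [0.5001, -0.1987, 0.3498]
tool_rot: [-0.054, 0.046, -0.64, 0.765]
ft_force: [-0.4, -0.1, -0.6]
grip_width: 0.0008
```

```bash
python3 lip.py l8; python3 w.py w8; python3 - <<'E'
from h import *
a=ld('top0')['img'].astype(int);b=ld('l8')[0]['img'].astype(int)
for n,r in dict(can=(235,280,215,265),bottle=(230,295,283,325),board=(230,275,328,360),blue=(185,230,130,187),driver=(290,380,180,245)).items():
    d=np.abs(a-b).max(2)[r[0]:r[1],r[2]:r[3]];print(n,(d>40).sum())
E
```

```text
start (np.float64(0.12522600007436058), 1782)
t 14.22 q [-1.244  0.468  2.296  1.658  1.385 -1.19 ] p [ 0.5001 -0.1987  0.3498] gw 0.0008 F [-0.4 -0.1 -0.6]
lip top (np.float64(0.2947194848346615), 2470)
(np.float64(0.29583413856330165), 1307)
t 14.32 q [-1.244  0.469  2.297  1.658  1.385 -1.189] p [ 0.5002 -0.1985  0.3495] gw 0.0004 F [-0.6  0.2 -0.3]
lip z 0.29038506239115947 top cam 0.2896505292461816 lip pts [array([ 2.0091, -0.1868, -0.247 ]), array([ 2.0061, -0.1906, -0.3166]), array([ 2.0116, -0.1931, -0.3677])]
can 0
bottle 0
board 0
blue 1
driver 0Traceback (most recent call last):
  File "w.py", line 6, in <module>
    k,l,s,_=cv2.connectedComponentsWithStats(m.astype('uint8'));i=1+s[1:,4].argmax();v,u=np.nonzero(l==i);j=u.min();vv=v[u<=j+1].mean();o,d=ray(w,j,vv);print('tip px',j,vv,(o+d*(.612-o[0])/d[0]).round(4))
                                                                    ~~~~~~~~~~~~~~^^
ValueError: attempt to get argmax of an empty sequence
```

View pics/l8t.png

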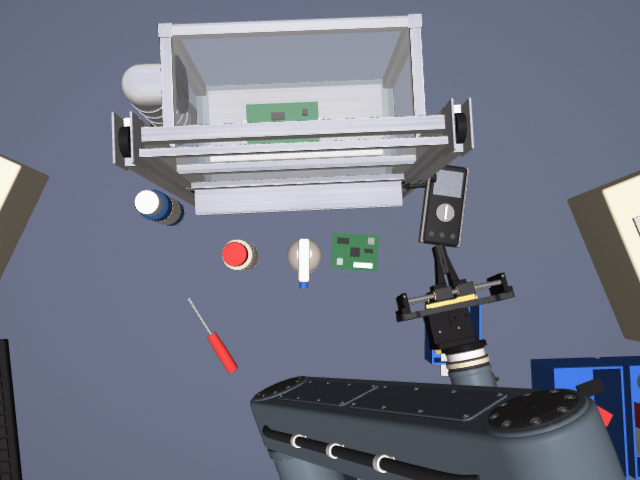

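The top view shows the hand well clear near (440,250). The window stands with its lip at (195–402, 180–214), next to the pointer at (405,185), and nothing on the bench has moved. I'm handing in.

```bash
python3 -c "
from rig import *
print(hand_in())"
```

```text
the job is handed in; nothing more can be done
None
```

I pushed the window up from beneath the right end of its lip, over the board, with the closed fingers. The lip is level with the pointer to about 1 mm; I then lowered the fingers, drew the hand clear and handed in at about 14.4 s.

**Lip height:** the lip sits at z = 0.2904 by the wrist camera and 0.2897 by the top camera. These readings stayed the same after the hand let go and moved away. The pointer tip measured 0.291–0.292 by the wrist camera.

**Forces:** the push took about 3–4 N at the wrist. After withdrawal the reading was near zero.

**Bench items:** before and after top pictures show no change at the white can, bottle, board, blue can or screwdriver. The meter and bin were only checked by eye, and the bin was partly hidden by the arm.

**Disagreements:**
- My first two-camera estimate of the tip height was 0.2995. A check of the lip corner by the same method came out about 12 mm too high, so I used the wrist view instead, and depth readings agreed with it.
- The scene camera reads the lip about 1 mm higher than the top camera.
- The last automatic search for the pointer tip failed because the tip was out of the wrist camera's view by then.

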